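Load a fresh label roll into the bench cradle

TASK

Take the empty cardboard core out of the roll cradle and put it in the shallow grey tray. Then, without lifting it off, gently roll the new label roll up the ramp until it drops between the cradle's two bars with neither end sticking out, and keep or put the fingers on it until it lies still there before letting go. Leave the carton, the clipboard and the bottle where they are.

Things in the scene. Friction and masses are not known exactly. Their poses are not given: they have to be found in the camera images.
- cradle: Roll cradle fixed to the bench. Origin: centre of its underside; x along the groove, z up. Two steel bars along x (radius 8, length 200) have axes at y = +/-27, z = 5 (tops at 13); the groove lies between them. On both sides a ramp, 200 wide, falls smoothly from the bar top to the bench at y = +/-114. End brackets at x = +/-100 to 106 are 12 high. All in mm.
- seat (a point): Point of the cradle 54 mm above the bench, mid-groove, axes as the cradle's: the roll's centre lies here when it rests on both bars. Crossing a bar the roll's centre is 61 mm high, so it drops about 7 mm into the groove; a sideways push of over about 3 N can roll it out over the other bar.
- roll: New label roll: white cylinder, 96 mm diameter, 160 mm long, brown core showing at its ends, 0.5 to 0.9 kg. Origin: its middle; x along its axis. Starts on the bench beyond the foot of one ramp, on the cradle's +y or -y side, 185 to 200 mm from the groove, nearly parallel to the groove. Too fat to grip. Rolls if pushed with fingertips below its axis; pushed above its axis it jams on the ramp.
- core: Empty brown cardboard core: stiff cylinder, 64 mm diameter, 160 mm long, 0.12 kg. Origin: its middle; x along its axis (y, z turn as it rolls). Starts in the groove, parallel to it, resting on the two bars, its axis 34.5 mm above the bench; the bars are 13 mm high, so it can be pinched across its diameter from above.
- tray: Shallow grey open tray fixed to the bench, outside 210 (x) by 120 (y) by 25 mm high, walls and floor 5 mm thick. Origin: centre of its underside. It lies on the side of the cradle away from the new roll, nearly parallel to the groove. The core lying in it has its axis 37 mm above the bench.
- carton: Bystander: white and brown carton 70 by 100 by 120 mm high, standing on the bench. Origin: centre of its underside.
- clipboard: Bystander: clipboard with a paper sheet, 200 by 270 mm, 18 mm high at the clip, lying on the bench. Origin: centre of its underside.
- bottle: Bystander: white bottle 56 mm in diameter, 110 mm high, standing on the bench. Origin: centre of its underside.
Not all that is in view belongs to the job. Leave any orange or yellow look-alike of the roll alone.

How it is judged (in metres and radians):
On the way, in this order (a step that is already met when the one before it is completed fails the run):
1. the empty core lies in the tray (x of core in the frame of tray between -0.026 and 0.026 m and y of core in the frame of tray between -0.03 and 0.03 m and z of core in the frame of tray below 0.043 m and linear speed of core below 0.03 m/s), for 0.2 s.
2. the new roll lies still on both bars of the cradle while the fingers are touching it (x of roll in the frame of seat between -0.022 and 0.022 m and y of roll in the frame of seat between -0.005 and 0.005 m and z of roll in the frame of seat between -0.005 and 0.0045 m and angle between the x axis of roll and the x axis of cradle, either way round below 0.06 rad and linear speed of roll below 0.02 m/s and angular speed of roll below 0.3 rad/s and contact force between any of the fingers, the arm and roll above 0.2 N), for 0.2 s.
At the end, for the whole second after the job is handed in: The new roll rests on both bars of the cradle (its middle within 5 mm of the groove's middle across, 5 mm in height and 22 mm lengthwise, its axis within 0.06 rad of the groove) and is still; the empty core lies still on the tray's floor between the walls (all of step 1 and x of roll in the frame of seat between -0.022 and 0.022 m and y of roll in the frame of seat between -0.005 and 0.005 m and z of roll in the frame of seat between -0.005 and 0.0045 m and angle between the x axis of roll and the x axis of cradle, either way round below 0.06 rad and linear speed of roll below 0.02 m/s and angular speed of roll below 0.3 rad/s); the robot touches nothing.
It fails at once if the new roll is lifted off (its centre more than 85 mm above the bench; rolling over a bar takes it to 61 mm) (height (world z) of roll above 0.085 m).
It fails at once if the new roll is sent rolling fast (over 0.7 m/s) (linear speed of roll above 0.7 m/s).
It fails at once if the carton is moved by more than 30 mm (distance of carton from where it was at the start of the episode above 0.03 m).
It fails at once if the clipboard is moved by more than 30 mm (distance of clipboard from where it was at the start of the episode above 0.03 m).
It fails at once if the bottle is moved by more than 30 mm (distance of bottle from where it was at the start of the episode above 0.03 m).
It also fails if it takes over 70 s, if anything falls off the work surface, if the arm or the gripper's body presses on something with over 40 N, if the wrist force passes 120 N, or if a joint passes its speed limit or range.

ROBOT

A 6-joint arm with a two-finger parallel gripper is mounted at the origin on the work surface. World frame = base frame: x ahead of the robot, y to its left, z up, the work surface at z = 0. Lengths are in mm, angles in degrees, forces in N, time in s.
With the tool pointing down it reaches from about 300 to 850 mm from the base axis. Payload 4.2 kg.
Tool frame: the origin (TCP) lies midway between the tips of the shut fingers; the grasp point (between the pads) lies 19 mm behind it (env.grasp_offset is the distance from the TCP to the grasp point, in mm); z points along the fingers, y is the line along which they close (so a half turn about z gives the same grasp; the last joint's range is limited). The gripper opens to 91 mm and grips with 3 to 60 N. Pads are 32 mm wide; open, the fingers measure 118 mm over their backs; the gripper's body (76 mm by 178 mm) begins 60 mm behind the grasp point.
Start: joints at [71.161, 18.312, 89.639, -0, 72.044, -1.146], TCP at [174.754, 547.818, 213.976] pointing down, gripper open.
Joint ranges: [-177.97, 177.97], [-48.28, 115.42], [12.27, 149.76], [-77.06, 257.06], [2.81, 150.46], [-146.56, 146.56]. Speed limits (degrees/s): [147.25, 147.25, 180, 180, 180, 180].

INTERFACE

Orientations are given as [roll, pitch, yaw] about the fixed x, y, z axes, in that order (R = Rz(yaw) Ry(pitch) Rx(roll)).
In Python, from workcell import env, optics gives the robot as it stands. The module is installed in compiled form; this text tells all that it offers.
- The arm moves only by the tool send_rows, never from a script. Its argument "targets" is a list that holds one entry, the list of rows, each a list of 7 numbers: the turn, a rotation vector about the world's x, y, z scaled (see below), then the shift along the world's x, y, z scaled (see below), then the closure, from -1 (fully open) to 1 (shut). In form: [[[rx, ry, rz, x, y, z, gripper], ...]]. A call has 1 to 12 rows; each row shifts and turns the commanded pose from where the row before left it; what a row does not reach is not made up. The controller multiplies each number of a shift by 0.2 m and each number of a turn by pi/2 rad. A row lasts 1/10 s, in which the tool goes at most 50 mm and 8.59 degrees, less where a joint would pass 70% of its speed; a pose out of reach is approached as far as the arm can. A call with a number of a shift or a turn outside -1 to 1 is refused whole. A call with a gripper value outside its range is refused whole. The fingers move at their own pace and stop on an object; "grip_force" is the grip in N (left out, the last holds). Time passes only in rows, so rows that do not move let the fingers close. It gives the time, the measured TCP pose, the force, the opening and the grip force at its end, in the units of the state.
- env.state(): the state, without advancing time (a new reading comes with each control period).
- optics.grab_frame(name): name is "side" or "top"; returns (picture, depth): 480x640x3 uint8, red, green, blue; 480x640 float32, mm along the optical axis (not along the pixel's ray), 0 where there is no reading.
- optics.camera_info(name): a dict with "camera_matrix" (3x3 intrinsics, pixels), "R" (3x3) and "t" (3): a world point X has camera coordinates R X + t. Camera axes: x right, y down, z forward; pixel columns grow to the right and rows downward; lengths in mm; the calibration is good to about 2 mm. A picture is of the moment at which its call begins. camera_info takes no time and is no camera call.
- env.job_done(): hands the job in; it is judged then, once.
Trained networks look in the newest picture that a camera, given by its name, has taken for a name from the list of things; names that differ only in an ending like _2 or _b are one class to them, and where a whole thing is asked for, a point or a joint stands for the part that bears it (a point fixed in the world has none). Each returns a list of dicts, best first, with "conf" (0 to 1); they miss things now and then, are a little off and sometimes report something else, mostly with a low value. They report only what shows in the picture. A call takes as long as a camera call. They do not tell look-alikes from the thing itself.
- optics.silhouettes(camera, name): "mask" (480x640 bool, what is visible of it) and "at" ([column, row] in pixels, amid what is visible of it).
- optics.place_of(camera, name): "at" ([column, row] in pixels: a listed point, or the origin of a listed thing).
The state is a dict: "time_s": time; "qpos": joint angles; "qvel": joint speeds; "effort": joint torques, N m; "ee_pos": TCP position; "ee_rot": TCP orientation; "force": force on the tool from outside, world axes, zero at the start; "torque": the same for the moment, N m; "gripper_width": finger opening in mm; "gripper_force": force on a finger pad.
Only numpy, scipy, OpenCV 4.12 (cv2) and the standard library are available. Lean on these libraries where they do the work, as an engineer would, in place of code of your own. Each camera call takes 0.05 s, during which the arm holds its last target. There are 200 camera calls.

## Working session

There is one attempt and no reset: what is moved stays moved. The work goes in short steps, Python scripts to look and compute and a tool call to move; the robot and the scene stay as the last step left them, time stands still between calls to the robot, and variables do not carry over. Pictures are saved under pics/ and viewed, at most 10 in all, crops included, and the job is handed in when it is done.

Besides the shell and the picture viewer there is one more tool, called after "Emit:" as name(argument=value, ...), one argument or row to a line, values as JSON. send_rows: Moves the arm, as the interface text tells. Its arguments: {"type":"object","properties":{"targets":{"type":"array"},"grip_force":{"type":"number"}},"required":["targets"]}

```bash
mkdir -p pics
cat > h.py <<'E'
import numpy as np, cv2
from workcell import env, optics
def cam(n):
    c=optics.camera_info(n); return np.array(c["camera_matrix"]),np.array(c["R"]),np.array(c["t"])
def cloud(n,d):
    K,R,t=cam(n); v,u=np.mgrid[:480,:640]
    p=np.stack([(u-K[0,2])*d/K[0,0],(v-K[1,2])*d/K[1,1],d],-1)
    return (p-t)@R   # world
def onz(n,uv,z):
    K,R,t=cam(n); r=R.T@np.linalg.inv(K)@np.array([*uv,1.]); o=-R.T@t
    return o+r*(z-o[2])/r[2]
E
python3 - <<'E'
from h import *
im={}
for n in("top","side"):
    p,d=optics.grab_frame(n); np.savez("f_"+n,p=p,d=d); cv2.imwrite(f"pics/{n}0.png",p[:,:,::-1])
    C=cloud(n,d)
    for o in("cradle","roll","core","tray","carton","clipboard","bottle"):
        for r in optics.silhouettes(n,o)[:3]:
            m=r["mask"]&(d>0); q=C[m]
            if len(q)<20: continue
            (c,s,a)=cv2.minAreaRect(q[:,:2].astype(np.float32))
            print(n,o,round(r["conf"],2),np.round(r["at"]),m.sum(),"med",np.round(np.median(q,0)),"z98",round(np.percentile(q[:,2],98)),"rect",np.round(c),np.round(s),round(a,1))
print(env.state()["time_s"])
E
```

```text
top cradle 0.96 [324. 252.] 3989 med [536. -35.   6.] z98 16 rect [543. -39.] [229. 214.] 87.8
top roll 0.89 [442. 321.] 2123 med [ 332. -342.   87.] z98 100 rect [ 328. -359.] [186. 102.] 54.8
top roll 0.88 [403. 251.] 1946 med [ 540. -231.   88.] z98 100 rect [ 548. -241.] [107. 174.] 89.6
top roll 0.64 [466. 201.] 2073 med [ 673. -412.   86.] z98 99 rect [ 686. -431.] [190. 113.] 79.1
top core 0.78 [331. 246.] 1203 med [549. -39.  61.] z98 71 rect [555. -40.] [ 66. 171.] 86.8
top tray 0.56 [270. 247.] 2903 med [541. 150.   5.] z98 27 rect [541. 148.] [209. 124.] 0.3
top tray 0.31 [273. 174.] 378 med [758. 143.  75.] z98 113 rect [766. 151.] [66. 54.] 85.9
top carton 0.85 [493. 261.] 1326 med [ 501. -467.  118.] z98 126 rect [ 508. -499.] [144.  88.] 84.2
top clipboard 0.64 [151. 265.] 5941 med [490. 511.   6.] z98 17 rect [491. 511.] [272. 201.] 85.2
top bottle 0.7 [274. 173.] 361 med [757. 142.  76.] z98 113 rect [773. 143.] [53. 67.] 81.6
side cradle 0.89 [306. 272.] 1218 med [514. -82.  10.] z98 17 rect [546. -75.] [295. 212.] 85.6
side roll 0.92 [243. 213.] 1387 med [321. 152.
[... 335 characters left out ...]
.0
side core 0.52 [313. 368.] 2503 med [ 504. -525.  110.] z98 124 rect [ 507. -419.] [230.  91.] 81.5
side tray 0.81 [315. 232.] 1747 med [548. 154.   9.] z98 28 rect [548. 147.] [137. 208.] 89.7
side tray 0.16 [312. 369.] 2442 med [ 505. -525.  113.] z98 124 rect [ 510. -421.] [229.  80.] 86.1
side carton 0.76 [311. 367.] 2445 med [ 506. -526.  111.] z98 124 rect [ 509. -467.] [135.  71.] 82.2
side clipboard 0.93 [296. 180.] 1993 med [499. 495.   8.] z98 19 rect [498. 519.] [311. 206.] 83.8
side clipboard 0.55 [311. 369.] 2369 med [ 506. -526.  114.] z98 124 rect [ 507. -481.] [106.  71.] 82.1
side bottle 0.76 [386. 223.] 503 med [770. 125.  57.] z98 112 rect [770. 134.] [48. 56.] 71.5
0.8
```

View pics/top0.png

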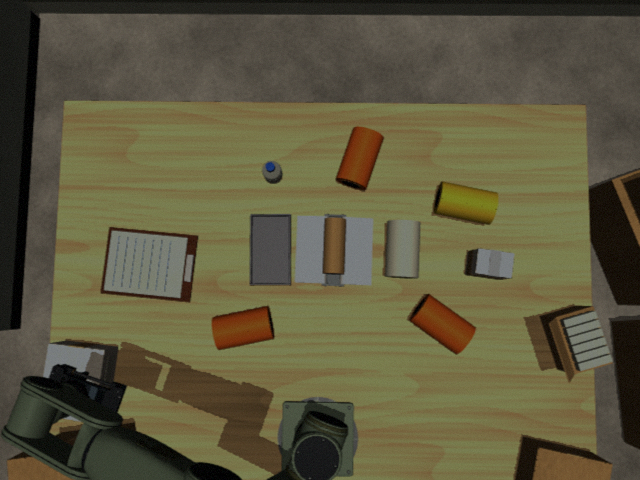

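View pics/side0.png

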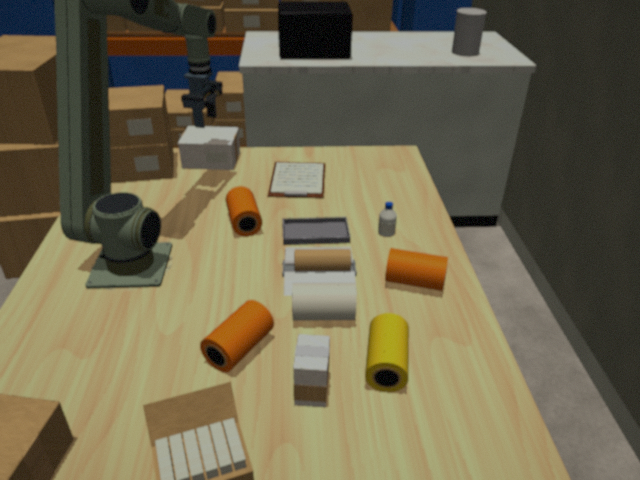

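The top view shows cylinders at (403,250) white, (442,321), (360,157) and (243,327) orange, and (466,202) yellow. The white one beside the cradle at (333,250) fits the roll. The core is at (333,245) and the tray at (271,249). Next I'll fit these precisely and confirm with one crop.

Run:
```python
from h import *
from scipy.optimize import least_squares
P={n:np.load(f"f_{n}.npz") for n in("top","side")}
Q=np.vstack([cloud(n,P[n]["d"])[P[n]["d"]>0] for n in P])
T=cloud("top",P["top"]["d"])[P["top"]["d"]>0]; 
def cyl(Q,c,R,zc,name):
    q=Q[(abs(Q[:,0]-c[0])<110)&(abs(Q[:,1]-c[1])<R+3)&(Q[:,2]>zc+5)]
    f=lambda p:np.hypot((q[:,1]-p[0]-p[1]*(q[:,0]-c[0])),q[:,2]-zc-p[2])-R
    s=least_squares(f,[c[1],0,0],loss="soft_l1",f_scale=2).x
    x=q[q[:,2]>zc+R*.7][:,0]; lo,hi=np.percentile(x,[.5,99.5])
    xm=(lo+hi)/2
    print(name,"xmid",xm.round(1),"len",round(hi-lo,1),"y at xmid",round(s[0]+s[1]*(xm-c[0]),1),"yaw deg",round(np.degrees(np.arctan(s[1])),2),"dz",s[2].round(1),len(q))
for nm,A in(("both",Q),("top",T)):
    cyl(A,(552,-40),32,34.5,nm+" core"); cyl(A,(545,-236),48,48,nm+" roll")
    q=A[(abs(A[:,0]-541)<120)&(abs(A[:,1]-148)<70)&(A[:,2]>15)&(A[:,2]<30)]
    print(nm,"tray rim",cv2.minAreaRect(q[:,:2].astype(np.float32)))
    q=A[(abs(A[:,0]-543)<125)&(abs(A[:,1]+39)<20)&(A[:,2]>6)&(A[:,2]<20)]
    print(nm,"bracket x", np.percentile(q[:,0],[.5,99.5]))
C=cloud("top",P["top"]["d"]); m=P["top"]["p"]
for n in P:
    r=optics.place_of(n,"cradle")
    print(n,[(round(a["conf"],2),onz(n,a["at"],0).round()) for a in r[:2]], [(round(a["conf"],2),onz(n,a["at"],0).round()) for a in optics.place_of(n,"tray")[:2]])
print(env.state()["ee_rot"])
cv2.imwrite("pics/crop.png",cv2.resize(m[190:310,230:430,::-1],(800,480),interpolation=cv2.INTER_CUBIC))
```

```text
both core xmid 552.4 len 163.5 y at xmid -40.5 yaw deg -1.38 dz 0.4 2095
both roll xmid 545.1 len 162.2 y at xmid -237.4 yaw deg -2.27 dz 0.2 3742
both tray rim ((543.3067626953125, 145.9811248779297), (217.39651489257812, 134.63507080078125), 0.5130583047866821)
both bracket x [421.95033963 662.76432643]
top core xmid 549.9 len 158.5 y at xmid -39.8 yaw deg -1.31 dz -0.3 1186
top roll xmid 542.8 len 157.9 y at xmid -236.8 yaw deg -2.28 dz -0.8 1889
top tray rim ((539.9224243164062, 150.10772705078125), (211.1697235107422, 119.26891326904297), 1.1426494121551514)
top bracket x [421.02208649 655.97300065]
top [(0.69, array([534., -41.,   0.]))] [(0.69, array([535., 152.,   0.])), (0.48, array([552., -36.,   0.]))]
side [(0.69, array([545., -32.,  -0.]))] [(0.94, array([540., 154.,   0.]))]
[ 1.79990942e+02 -6.56456623e-04  1.62304977e+02]
```

View pics/crop.png

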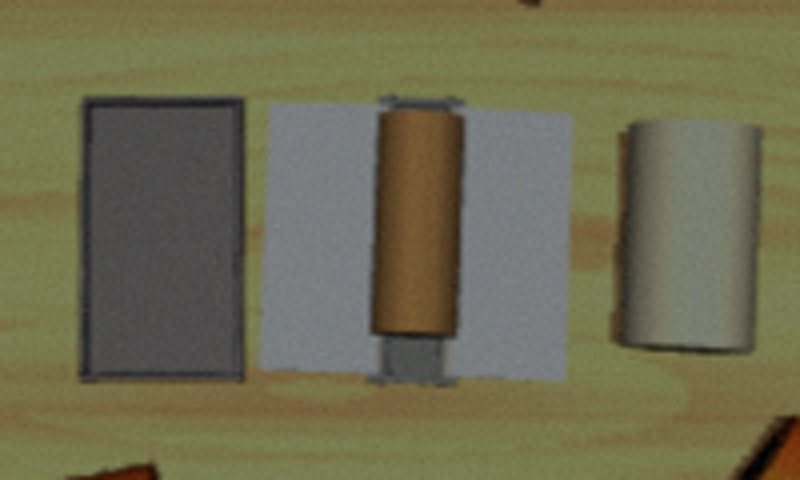

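The crop confirms it: the white roll is on the right (crop 620–760, 118–350), the core is in the groove (378–462, 108–336), and the tray is at left (82–244, 98–380). The bracket outer edges are at crop rows 97 and 385.

Run:
```python
from h import *
f=lambda u,v,z:onz("top",(230+(u+.5)/4-.5,190+(v+.5)/4-.5),z).round(1)
print("brackets",f(421,98,12),f(411,384,12),"ramp corners",f(270,103,0),f(572,112,0),f(261,371,0),f(567,380,0))
print("tray", f(82,98,25),f(244,98,25),f(82,381,25),f(244,381,25))
from scipy.spatial.transform import Rotation as Ro
print(np.array(env.state()["ee_pos"]).round(1))
R0=Ro.from_euler("xyz",env.state()["ee_rot"],degrees=True); print(R0.as_matrix().round(2))
```

```text
brackets [648.  -42.9  12. ] [435.7 -38.3  12. ] ramp corners [644.6  70.1   0. ] [ 640.8 -156.1    0. ] [443.8  72.9   0. ] [ 440.7 -153.7    0. ]
tray [642.7 208.1  25. ] [644.3  88.1  25. ] [433.8 202.5  25. ] [435.7  83.9  25. ]
[174.8 547.8 214. ]
[[-0.95  0.3   0.  ]
 [ 0.3   0.95  0.  ]
 [ 0.    0.   -1.  ]]
```

Emit:
send_rows(
  targets=[
    [[0, 0, 0.015, 0.105, -0.163, 0, -1], [0, 0, 0.015, 0.105, -0.163, 0, -1], [0, 0, 0.015, 0.105, -0.163, 0, -1], [0, 0, 0.015, 0.105, -0.163, 0, -1], [0, 0, 0.015, 0.105, -0.163, 0, -1], [0, 0, 0.015, 0.105, -0.163, 0, -1], [0, 0, 0.015, 0.105, -0.163, 0, -1], [0, 0, 0.015, 0.105, -0.163, 0, -1], [0, 0, 0.015, 0.105, -0.163, 0, -1], [0, 0, 0.015, 0.105, -0.163, 0, -1], [0, 0, 0.015, 0.105, -0.163, 0, -1], [0, 0, 0.015, 0.105, -0.163, 0, -1]],
  ],
  grip_force=12,
)

```text
time_s: 2.2
ee_pos: [427.5, 155.2, 214.3]
ee_rot: [180.0, 0.0, 178.6]
force: [1.0, 0.0, 0.9]
gripper_width: 91.4
gripper_force: 0.0
```

Emit:
send_rows(
  targets=[
    [[0, 0, 0, 0.105, -0.163, -0.05, -1], [0, 0, 0, 0.105, -0.163, -0.05, -1], [0, 0, 0, 0.105, -0.163, -0.05, -1], [0, 0, 0, 0.105, -0.163, -0.05, -1], [0, 0, 0, 0.105, -0.163, -0.05, -1], [0, 0, 0, 0.105, -0.163, -0.05, -1], [0, 0, 0, 0, 0, 0, -1], [0, 0, 0, 0, 0, 0, -1], [0, 0, 0, 0, 0, 0, -1]],
  ],
)

```text
time_s: 3.1
ee_pos: [552.3, -38.2, 154.2]
ee_rot: [180.0, -0.0, 178.5]
force: [0.4, -0.1, -0.8]
gripper_width: 91.3
gripper_force: 0.0
```

Emit:
send_rows(
  targets=[
    [[0, 0, 0, 0, -0.009, -0.1, -1], [0, 0, 0, 0, 0, -0.1, -1], [0, 0, 0, 0, 0, -0.1, -1], [0, 0, 0, 0, 0, -0.1, -1], [0, 0, 0, 0, 0, -0.1, -1], [0, 0, 0, 0, 0, -0.1, -1], [0, 0, 0, 0, 0, -0.07, -1], [0, 0, 0, 0, 0, 0, -1], [0, 0, 0, 0, 0, 0, -1]],
  ],
)

```text
time_s: 4.0
ee_pos: [552.9, -39.9, 20.7]
ee_rot: [180.0, 0.0, 178.6]
force: [0.7, 0.1, 0.7]
gripper_width: 91.2
gripper_force: 0.0
```

Emit:
send_rows(
  targets=[
    [[0, 0, 0, 0, 0, 0, 1], [0, 0, 0, 0, 0, 0, 1], [0, 0, 0, 0, 0, 0, 1], [0, 0, 0, 0, 0, 0, 1], [0, 0, 0, 0, 0, 0, 1], [0, 0, 0, 0, 0, 0, 1]],
  ],
  grip_force=12,
)

```text
time_s: 4.6
ee_pos: [553.0, -40.9, 20.5]
ee_rot: [-180.0, 0.0, 178.5]
force: [-0.9, -0.6, 3.7]
gripper_width: 64.0
gripper_force: 12.0
```

Emit:
send_rows(
  targets=[
    [[0, 0, 0, 0, 0, 0.05, 1], [0, 0, 0, 0, 0, 0.1, 1], [0, 0, 0, 0, 0, 0.15, 1], [0, 0, 0, 0, 0, 0.1, 1], [0, 0, 0.005, -0.01, 0.13, 0, 1], [0, 0, 0.005, -0.01, 0.163, 0, 1], [0, 0, 0.005, -0.01, 0.163, 0, 1], [0, 0, 0.005, -0.01, 0.163, 0, 1], [0, 0, 0.005, -0.01, 0.163, 0, 1], [0, 0, 0, -0.01, 0.163, 0, 1], [0, 0, 0, 0, 0, 0, 1], [0, 0, 0, 0, 0, 0, 1]],
  ],
)

```text
time_s: 5.8
ee_pos: [540.4, 148.6, 100.0]
ee_rot: [-180.0, -0.0, -179.1]
force: [-0.2, 0.8, -1.4]
gripper_width: 63.5
gripper_force: 12.0
```

Emit:
send_rows(
  targets=[
    [[0, 0, 0, 0, 0, -0.1, 1], [0, 0, 0, 0, 0, -0.1, 1], [0, 0, 0, 0, 0, -0.1, 1], [0, 0, 0, 0, 0, -0.05, 1], [0, 0, 0, 0, 0, -0.025, 1], [0, 0, 0, 0, 0, -0.01, 1], [0, 0, 0, 0, 0, 0, 1], [0, 0, 0, 0, 0, 0, 1]],
  ],
)

```text
time_s: 6.6
ee_pos: [541.4, 148.3, 23.8]
ee_rot: [180.0, 0.1, -179.3]
force: [0.0, -0.3, -1.4]
gripper_width: 63.7
gripper_force: 12.0
```

Emit:
send_rows(
  targets=[
    [[0, 0, 0, 0, 0, -0.004, 0.9], [0, 0, 0, 0, 0, 0, -0.6], [0, 0, 0, 0, 0, 0, -0.6], [0, 0, 0, 0, 0, 0, -0.6], [0, 0, 0, 0, 0, 0, -0.6], [0, 0, 0, 0, 0, 0.05, -0.6], [0, 0, 0, 0, 0, 0.1, -0.6], [0, 0, 0, 0, 0, 0.2, -0.6], [0, 0, 0, 0, 0, 0.2, -0.6], [0, 0, 0, 0, 0, 0.2, -0.6], [0, 0, 0, 0, 0, 0.2, -0.6], [0, 0, 0, 0, 0, 0, -0.6]],
  ],
)

```text
time_s: 7.8
ee_pos: [544.0, 149.0, 219.2]
ee_rot: [179.8, 0.7, -179.2]
force: [0.4, 0.1, -0.1]
gripper_width: 73.3
gripper_force: 0.0
```

Run:
```python
from h import *
p,d=optics.grab_frame("side"); cv2.imwrite("pics/s1.png",cv2.resize(p[190:340,200:440,::-1],(800,500)))
C=cloud("side",d)
for o in("core","roll","tray"):
    for r in optics.silhouettes("side",o)[:2]:
        q=C[r["mask"]&(d>0)]; print(o,round(r["conf"],2),r["at"],np.median(q,0).round(),np.percentile(q[:,2],98).round())
s=env.state(); print(s["qpos"],s["ee_pos"],s["ee_rot"])
```

```text
core 0.93 [316.5, 220.4] [545. 125.  56.] 72.0
roll 0.83 [327.9, 302.7] [ 547. -274.   80.] 99.0
roll 0.75 [234.4, 335.8] [ 339. -384.   81.] 99.0
tray 0.62 [313.2, 235.2] [540.  96.  10.] 29.0
[ 1.41504742e+01  1.71121668e+01  9.18169485e+01  3.96856557e-03
  7.12106861e+01 -7.66100761e+01] [539.79188595 147.97455157 211.1291183 ] [-1.79971277e+02 -1.36870504e-01 -1.79240767e+02]
```

View pics/s1.png

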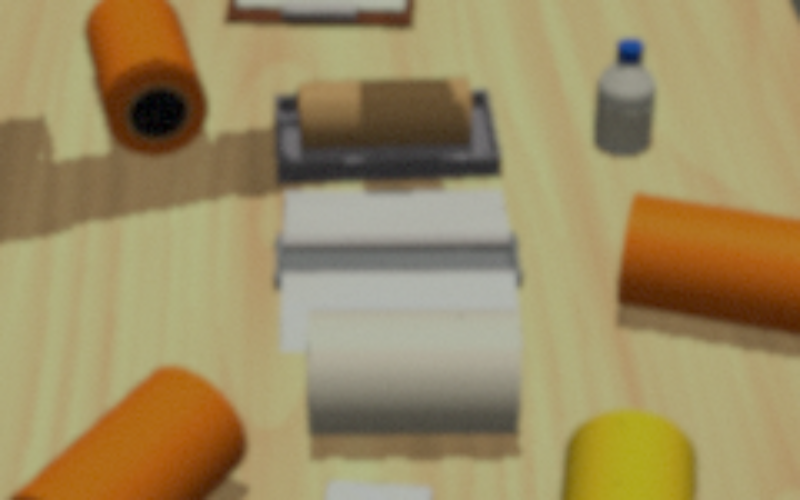

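The core lies in the tray (crop 300–470, 80–145), and the carton, clipboard and bottle have not moved. Next I go behind the roll with the fingers spread along its axis, tilted so they push below the axis.

Emit:
send_rows(
  targets=[
    [[0, 0, -0.085, 0, -0.19, 0, -1], [0, 0, -0.085, 0, -0.19, 0, -1], [0, 0, -0.085, 0, -0.19, 0, -1], [0, 0, -0.085, 0, -0.19, 0, -1], [0, 0, -0.085, 0, -0.19, 0, -1], [0, 0, -0.085, 0, -0.19, 0, -1], [0, 0, -0.085, 0, -0.19, 0, -1], [0, 0, -0.085, 0, -0.19, 0, -1], [0, 0, -0.085, 0, -0.19, 0, -1], [0, 0, -0.085, 0, -0.19, 0, -1], [0, 0, -0.085, 0, -0.19, 0, -1], [0, 0, -0.085, 0, -0.19, 0, -1]],
  ],
)

```text
time_s: 9.2
ee_pos: [539.7, -308.9, 210.0]
ee_rot: [-179.8, -0.1, 88.6]
force: [-1.2, 0.2, -0.4]
gripper_width: 91.1
gripper_force: 0.0
```

Emit:
send_rows(
  targets=[
    [[0.0625, 0, 0, 0, 0, 0, -1], [0.0625, 0, 0, 0, 0, 0, -1], [0.0625, 0, 0, 0, 0, 0, -1], [0.0625, 0, 0, 0, 0, 0, -1], [0, 0, 0, 0, 0, 0, -1], [0, 0, 0, 0, 0, 0, -1], [0, 0, 0, 0, 0, 0, -1]],
  ],
)

```text
time_s: 9.9
ee_pos: [540.7, -306.8, 212.0]
ee_rot: [-179.5, -22.5, 88.9]
force: [0.4, 0.5, -0.2]
gripper_width: 91.1
gripper_force: 0.0
```

Run:
```python
from h import *
from scipy.spatial.transform import Rotation as Ro
s=env.state(); print(np.round(s["qpos"],1),np.round(s["ee_pos"],1),Ro.from_euler("xyz",s["ee_rot"],degrees=True).as_matrix().round(3))
```

```text
[-39.8  30.1  74.5  17.1  90.2 -40.9] [ 540.7 -306.8  212. ] [[ 0.018  1.    -0.001]
 [ 0.924 -0.016  0.382]
 [ 0.382 -0.008 -0.924]]
```

Emit:
send_rows(
  targets=[
    [[0, 0, 0, 0.01, -0.03, -0.16, -1], [0, 0, 0, 0, 0, -0.16, -1], [0, 0, 0, 0, 0, -0.16, -1], [0, 0, 0, 0, 0, -0.16, -1], [0, 0, 0, 0, 0, -0.16, -1], [0, 0, 0, 0, 0, -0.12, -1], [0, 0, 0, 0, 0, -0.065, -1], [0, 0, 0, 0, 0, 0, -1], [0, 0, 0, 0, 0, 0, -1]],
  ],
)

```text
time_s: 10.8
ee_pos: [543.5, -313.7, 16.4]
ee_rot: [-179.7, -22.4, 88.9]
force: [-0.0, 0.7, -0.0]
gripper_width: 91.4
gripper_force: 0.0
```

Emit:
send_rows(
  targets=[
    [[0, 0, 0, 0, 0.03, -0.01, -1], [0, 0, 0, 0, 0.03, 0, -1], [0, 0, 0, 0, 0.02, 0, -1], [0, 0, 0, 0, 0.02, 0, -1], [0, 0, 0, 0, 0.02, 0, -1], [0, 0, 0, 0, 0.02, 0, -1], [0, 0, 0, 0, 0.02, 0, -1], [0, 0, 0, 0, 0.02, 0, -1], [0, 0, 0, 0, 0.02, 0, -1], [0, 0, 0, 0, 0.02, 0, -1], [0, 0, 0, 0, 0.02, 0, -1], [0, 0, 0, 0, 0.02, 0, -1]],
  ],
)

```text
time_s: 12.0
ee_pos: [542.8, -261.5, 13.2]
ee_rot: [-179.6, -22.5, 88.9]
force: [-0.9, 0.1, 0.2]
gripper_width: 91.2
gripper_force: 0.1
```

```bash
cat >> h.py <<'E'
from scipy.optimize import least_squares
def roll():
    Qs=[]
    for n in("top","side"):
        p,d=optics.grab_frame(n); r=optics.silhouettes(n,"roll"); C=cloud(n,d)
        cand=[C[a["mask"]&(d>0)] for a in r]
        cand=[q for q in cand if abs(np.median(q[:,0])-543)<35 and abs(np.median(q[:,1])+150)<190]
        if cand: Qs.append(cand[0][cand[0][:,2]>50])
        cv2.imwrite(f"pics/_{n}.png",p[:,:,::-1])
    for q in Qs:
        f=lambda p:np.hypot((q[:,1]-p[0]-p[1]*(q[:,0]-543)),q[:,2]-p[2])-48
        s=least_squares(f,[np.median(q[:,1]),0,50],loss="soft_l1",f_scale=2).x
        x=q[q[:,2]>s[2]+33][:,0]; lo,hi=np.percentile(x,[.5,99.5])
        print("roll y",s[0].round(1),"z",s[2].round(1),"yaw",np.degrees(s[1]).round(2),"x",((lo+hi)/2).round(1),"len",(hi-lo).round())
    s=env.state(); print(s["time_s"],np.round(s["ee_pos"],1),"F",np.round(s["force"],1))
E
python3 -c "from h import *;roll()"
```

```text
roll y -203.0 z 47.0 yaw -2.08 x 544.1 len 160.0
12.2 [ 542.8 -261.7   13.2] F [ 0.1 -0.3 -0.1]
```

Emit:
send_rows(
  targets=[
    [[0, 0, 0, 0, 0.02, 0, -1], [0, 0, 0, 0, 0.025, 0, -1], [0, 0, 0, 0, 0.025, 0, -1], [0, 0, 0, 0, 0.025, 0, -1], [0, 0, 0, 0, 0.025, 0, -1], [0, 0, 0, 0, 0.025, 0, -1], [0, 0, 0, 0, 0.025, 0, -1], [0, 0, 0, 0, 0.025, 0, -1], [0, 0, 0, 0, 0.025, 0.003, -1], [0, 0, 0, 0, 0.025, 0.003, -1], [0, 0, 0, 0, 0.025, 0.003, -1], [0, 0, 0, 0, 0.025, 0.003, -1]],
  ],
)

```text
time_s: 13.4
ee_pos: [543.3, -203.3, 15.9]
ee_rot: [-179.7, -22.4, 88.9]
force: [-0.4, -3.9, 1.4]
gripper_width: 91.4
gripper_force: 1.4
```

Emit:
send_rows(
  targets=[
    [[0, 0, 0, 0, 0.025, 0.004, -1], [0, 0, 0, 0, 0.025, 0.004, -1], [0, 0, 0, 0, 0.025, 0.004, -1], [0, 0, 0, 0, 0.025, 0.004, -1], [0, 0, 0, 0, 0.025, 0.004, -1], [0, 0, 0, 0, 0.025, 0.004, -1], [0, 0, 0, 0, 0.02, 0.004, -1], [0, 0, 0, 0, 0.01, 0.002, -1], [0, 0, 0, 0, 0, 0, -1], [0, 0, 0, 0, 0, 0, -1]],
  ],
)

```text
time_s: 14.4
ee_pos: [542.4, -166.2, 21.4]
ee_rot: [-179.5, -22.6, 88.9]
force: [0.2, -0.4, -0.9]
gripper_width: 91.1
gripper_force: 0.4
```

```bash
python3 -c "from h import *;roll()"
```

```text
roll y -107.6 z 54.6 yaw -1.85 x 546.7 len 158.0
14.6 [ 542.4 -166.6   21.3] F [-0.1 -0.4  0.2]
```

Emit:
send_rows(
  targets=[
    [[0, 0, 0, 0, 0.02, 0.003, -1], [0, 0, 0, 0, 0.02, 0.003, -1], [0, 0, 0, 0, 0.02, 0.003, -1], [0, 0, 0, 0, 0.02, 0.003, -1], [0, 0, 0, 0, 0.02, 0.003, -1], [0, 0, 0, 0, 0.02, 0.003, -1], [0, 0, 0, 0, 0.02, 0.003, -1], [0, 0, 0, 0, 0.02, 0.003, -1], [0, 0, 0, 0, 0.015, 0, -1], [0, 0, 0, 0, 0.01, 0, -1], [0, 0, 0, 0, 0, 0, -1], [0, 0, 0, 0, 0, 0, -1]],
  ],
)

```text
time_s: 15.8
ee_pos: [542.3, -129.1, 26.2]
ee_rot: [-179.5, -22.6, 88.9]
force: [0.3, -0.3, -0.7]
gripper_width: 90.9
gripper_force: 0.2
```

```bash
python3 -c "from h import *;roll()"
```

```text
roll y -71.2 z 59.9 yaw -1.31 x 547.9 len 158.0
16.0 [ 542.5 -129.7   26.2] F [0.  0.1 0. ]
```

Emit:
send_rows(
  targets=[
    [[0, 0, 0, 0, 0.007, 0, -1], [0, 0, 0, 0, 0.007, 0, -1], [0, 0, 0, 0, 0.007, 0, -1], [0, 0, 0, 0, 0.007, 0, -1], [0, 0, 0, 0, 0.007, 0, -1], [0, 0, 0, 0, 0.007, 0, -1], [0, 0, 0, 0, 0.005, 0, -1], [0, 0, 0, 0, 0, 0, -1], [0, 0, 0, 0, 0, 0, -1], [0, 0, 0, 0, 0, 0, -1], [0, 0, 0, 0, 0, 0, -1]],
  ],
)

```text
time_s: 17.1
ee_pos: [542.8, -120.4, 26.4]
ee_rot: [-179.6, -22.5, 88.9]
force: [0.7, -0.2, -0.2]
gripper_width: 91.2
gripper_force: 0.0
```

```bash
python3 -c "from h import *;roll()"
```

```text
roll y -39.6 z 53.0 yaw -1.23 x 548.0 len 158.0
17.3 [ 542.7 -120.4   26.4] F [0.3 1.  0.8]
```

Dropped in and centred. Now I back off, go up, and touch it gently from above, since a downward press can't roll it out.

Emit:
send_rows(
  targets=[
    [[0, 0, 0, 0, -0.1, 0.05, -1], [0, 0, 0, 0, -0.1, 0.15, -1], [0, 0, 0, 0, 0, 0.2, -1], [0, 0, 0, 0, 0, 0.2, -1], [-0.0625, 0, 0, 0, 0, 0.1, -1], [-0.0625, 0, 0, 0, 0, 0, -1], [-0.0625, 0, 0, 0.005, 0.1, 0, -1], [-0.0625, 0, 0, 0.005, 0.15, 0, -1], [0, 0, 0, 0.005, 0.15, 0, -1], [0, 0, 0, 0, 0.2, 0, -1], [0, 0, 0, 0, 0, 0, -1], [0, 0, 0, 0, 0, 0, -1]],
  ],
)

```text
time_s: 18.5
ee_pos: [545.7, -39.8, 166.4]
ee_rot: [180.0, 0.0, 89.1]
force: [1.2, -0.2, 0.5]
gripper_width: 91.2
gripper_force: 0.0
```

Lower to about 106, then in small steps.

Emit:
send_rows(
  targets=[
    [[0, 0, 0, 0, 0, -0.1, -1], [0, 0, 0, 0, 0, -0.1, -1], [0, 0, 0, 0, 0, -0.075, -1], [0, 0, 0, 0, 0, -0.025, -1], [0, 0, 0, 0, 0, -0.008, -1], [0, 0, 0, 0, 0, -0.006, -1], [0, 0, 0, 0, 0, -0.005, -1], [0, 0, 0, 0, 0, 0, -1], [0, 0, 0, 0, 0, 0, -1]],
  ],
)

```text
time_s: 19.4
ee_pos: [546.0, -40.4, 103.0]
ee_rot: [179.9, 0.0, 89.0]
force: [0.7, -0.9, -0.4]
gripper_width: 91.5
gripper_force: 0.0
```

```bash
python3 -c "from h import *;s=env.state();print(s['force'],s['torque'],s['ee_pos'])"
```

```text
[ 0.68349277 -0.86565936 -0.36526234] [-0.09812236  0.02877152  0.0768158 ] [545.99146899 -40.38521605 103.03163292]
```

Emit:
send_rows(
  targets=[
    [[0, 0, 0, 0, 0, -0.003, -1], [0, 0, 0, 0, 0, -0.003, -1], [0, 0, 0, 0, 0, -0.003, -1], [0, 0, 0, 0, 0, -0.003, -1], [0, 0, 0, 0, 0, 0, -1], [0, 0, 0, 0, 0, 0, -1], [0, 0, 0, 0, 0, 0, -1]],
  ],
)

```text
time_s: 20.1
ee_pos: [546.0, -40.4, 102.2]
ee_rot: [179.9, 0.0, 89.0]
force: [-2.4, 0.6, 11.7]
gripper_width: 91.2
gripper_force: 5.8
```

Emit:
send_rows(
  targets=[
    [[0, 0, 0, 0, 0, 0.002, -1], [0, 0, 0, 0, 0, 0, -1], [0, 0, 0, 0, 0, 0, -1], [0, 0, 0, 0, 0, 0, -1], [0, 0, 0, 0, 0, 0, -1], [0, 0, 0, 0, 0, 0, -1], [0, 0, 0, 0, 0, 0, -1], [0, 0, 0, 0, 0, 0, -1], [0, 0, 0, 0, 0, 0, -1], [0, 0, 0, 0, 0, 0, -1]],
  ],
)

```text
time_s: 21.1
ee_pos: [546.0, -40.4, 102.2]
ee_rot: [179.9, 0.0, 89.0]
force: [-0.9, 0.1, 9.1]
gripper_width: 91.2
gripper_force: 4.6
```

```bash
python3 -c "
from h import *
s=env.state();print(s['force'],s['gripper_force'])
roll()"
```

```text
[-0.94394396  0.11933877  9.13621934] 4.649939853698015
roll y -39.9 z 55.2 yaw -1.59 x 554.7 len 157.0
21.3 [546.  -40.3 102.2] F [-2.   0.1  9.1]
```

Emit:
send_rows(
  targets=[
    [[0, 0, 0, 0, 0, 0.01, -1], [0, 0, 0, 0, 0, 0.05, -1], [0, 0, 0, 0, 0, 0.15, -1], [0, 0, 0, 0, 0, 0.2, -1], [0, 0, 0, 0, 0, 0.2, -1], [0, 0, 0, -0.2, 0, 0, -1], [0, 0, 0, -0.2, 0, 0, -1], [0, 0, 0, -0.2, 0, 0, -1], [0, 0, 0, 0, 0, 0, -1], [0, 0, 0, 0, 0, 0, -1]],
  ],
)

```text
time_s: 22.3
ee_pos: [425.7, -40.4, 223.4]
ee_rot: [179.9, 0.0, 88.9]
force: [0.6, 0.7, 0.3]
gripper_width: 91.5
gripper_force: 0.0
```

Run:
```python
from h import *
roll()
a=cv2.imread("pics/_top.png")[190:310,230:430];b=cv2.imread("pics/_side.png")[190:340,200:440]
cv2.imwrite("pics/end.png",np.hstack([cv2.resize(a,(400,240)),cv2.resize(b,(400,240))]))
```

```text
roll y 16.5 z 106.1 yaw -4.46 x 462.5 len 14.0
roll y -39.8 z 55.3 yaw -1.85 x 554.8 len 157.0
22.5 [426.9 -40.4 222.6] F [0.8 0.5 0.4]
```

View pics/end.png

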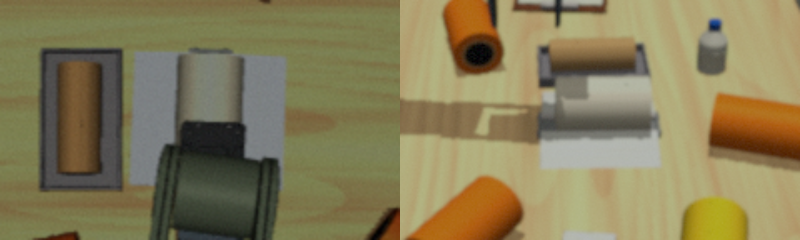

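Emit:
send_rows(
  targets=[
    [[0, 0, 0, 0, 0.2, 0.05, -1], [0, 0, 0, 0, 0.2, 0.05, -1], [0, 0, 0, 0, 0.2, 0.05, -1], [0, 0, 0, 0, 0.2, 0, -1], [0, 0, 0, 0, 0.2, 0, -1], [0, 0, 0, 0, 0.2, 0, -1], [0, 0, 0, 0, 0.2, 0, -1], [0, 0, 0, 0, 0, 0, -1], [0, 0, 0, 0, 0, 0, -1]],
  ],
)

```text
time_s: 23.4
ee_pos: [426.0, 240.3, 251.9]
ee_rot: [-179.9, 0.1, 89.1]
force: [0.1, -0.5, 0.2]
gripper_width: 91.2
gripper_force: 0.0
```

```bash
python3 -c "from h import *;roll()"
```

```text
roll y -39.7 z 53.1 yaw -1.57 x 548.3 len 159.0
roll y -39.6 z 55.3 yaw -1.74 x 554.7 len 156.0
23.6 [426.  238.6 252.5] F [ 0.4 -0.4  0.1]
```

```bash
python3 -c "from h import *;print(env.job_done())"
```

```text
the job is handed in; nothing more can be done
None
```

I handed the job in at about 24 s; it returned no verdict. The core lies in the tray. The new roll was rolled up the ramp, held from above until still, and rests in the groove 6–12 mm off lengthwise (limit 22 mm). The carton, clipboard and bottle were left alone.

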